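Rack the baking sheet just above what stands in the bench rack

ROBOT

A 7-joint arm with a two-finger parallel gripper is mounted at the origin on a cart in front of the work surface, level with it; the furniture and walls round the work are solid. World frame = base frame: x ahead of the robot, y to its left, z up, the work surface at z = 0. Lengths are in mm, angles in degrees, forces in N, time in s.
With the tool pointing down it reaches from about 425 to 950 mm from the base axis. Payload 4.7 kg.
Tool frame: the origin (TCP) lies between the finger pads; the fingertips stand 17 mm ahead of it and the grasp point (between the pads) lies 2 mm behind it; z points along the fingers, y is the line along which they close (so a half turn about z gives the same grasp; the last joint's range is limited). The gripper opens to 87 mm and grips with 3 to 60 N. Pads are 19 mm wide; open, the fingers measure 117 mm over their backs; the gripper's body (75 mm by 190 mm) begins 51 mm behind the grasp point.
Start: joints at [64.463, 26.849, -2.785, 87.806, 1.381, 65.374, -4.715], TCP at [273.313, -617.212, 212.373] pointing down, gripper open.
Joint ranges: [-148.3, 148.3], [-19.14, 114.17], [-79.39, 73.82], [5.75, 140.21], [-59.74, 239.74], [12.07, 113.84], [-152.46, 152.46]. Speed limits (degrees/s): [147.25, 147.25, 180, 180, 180, 180, 180].

INTERFACE

Orientations are given as a 3x3 rotation matrix whose columns are the frame's x, y, z axes.
In Python, from plant import * gives the robot as it stands. The module is installed in compiled form; this text tells all that it offers.
- The arm moves only by the shell command python3 -m creep 'ROWS' [FORCE]. ROWS is JSON, a list of rows, each an object with "fingers": the finger opening in mm, from 0 to 87; "linear": the shift along the tool's x, y, z in mm, a list of three; "twist": the turn, a rotation vector about the tool's x, y, z in rad, a list of three. A call has 1 to 8 rows; each row is the pose to reach, as a shift and turn from the pose commanded when the call began, along the tool's axes at that moment; what a row does not reach only later rows make up. A row lasts 1/12 s, in which the tool goes at most 41.7 mm and 7.16 degrees, less where a joint would pass 70% of its speed; a pose out of reach is approached as far as the arm can. A call with a gripper value outside its range is refused whole. The fingers move at their own pace and stop on an object; FORCE is the grip in N (left out, the last holds). Time passes only in rows, so rows that repeat a pose let the fingers close. It gives the time, the measured TCP pose, the force, the opening and the grip force at its end, in the units of the state.
- state(): the state, without advancing time (a new reading comes with each control period).
- get_image(name): name is "scene" or "top" or "wrist"; returns (picture, depth): 384x512x3 uint8, red, green, blue; 384x512 float32, mm along the optical axis (not along the pixel's ray), 0 where there is no reading.
- calibration(name): a dict with "fx", "fy", "cx", "cy" (pixels), "eye" and "orientation" of the camera in the world. Camera axes: x right, y up, looking along -z (the intrinsics and any distortion apply to the point x, -y, -z); pixel columns grow to the right and rows downward; lengths in mm; the calibration is good to about 2 mm. A picture is of the moment at which its call begins: read the wrist's pose just before it. calibration takes no time and is no camera call; for the wrist camera it gives the pose at the moment of the call.
- job_done(): hands the job in; it is judged then, once.
The state is a dict: "time": time; "joints": joint angles; "joint_velocities": joint speeds; "tau": joint torques, N m; "ee_pos": TCP position; "eef_rot": TCP orientation; "ft_force": force on the tool from outside, world axes, zero at the start; "ft_torque": the same for the moment, N m; "width": finger opening in mm; "grasp_force": force on a finger pad.
Only numpy, scipy, OpenCV 4.12 (cv2) and the standard library are available. Lean on these libraries where they do the work, as an engineer would, in place of code of your own. Each camera call takes 0.05 s, during which the arm holds its last target. There are 200 camera calls.

TASK

The washed baking sheet lies on the drainer over the sink: take it by its red grip and slide it into the steel bench rack, on the lowest pair of runners that passes clear above whatever is standing in the rack (bottle, tin or coffee jar). Push it fully home so that it drops behind the front stops and lies flat, then let go. Feel your way and never force it: the runners are light; do not shift the things standing about or press the sheet on what stands in the rack.

Things in the scene. Friction and masses are not known exactly. Their poses are not given: they have to be found in the camera images.
- sheet: Dark grey flat baking sheet, 4 mm thick, about 0.26 kg, on the drainer, grip towards the robot. Origin: centre of the underside of its running plate, 140 (x) by 200 mm (y); x points away from the grip, z up. At x = -70 it steps in to a neck 100 mm wide, so 50 mm of each side ends there in a shoulder; the neck runs to x = -98, where a lip bends up, leaning back 10 degrees.
- sheet_grip (a point): Centre of the red silicone grip on the lip, a slab 10 mm thick, 72 wide, 44 long up the slope (24 to 68 mm up from the bend): at (-106, 0, 47) mm in the sheet's frame. It leans 10 degrees from upright, top towards the robot: fingers pointing 10 degrees forward of straight down, one before and one behind the slab, lie flat on it. Hold it firmly; the far end may sag a little.
- rack: Fixed frame of the steel bench rack, 235 mm wide, 172 deep, 205 high, open in front (-x) and on top. Origin: on the worktop, middle between its sides; x points into the rack, z up. Its two side frames with three pairs of runners are screwed on through slots: ALL runners together sit anywhere from 8 mm below to 4 mm above, and up to 12 mm in or out of, the places given here. Feel for them.
- rack_runner1 (a point): Nominal middle between the lowest runners, at the height of the ledge tops (96 mm up) and the line of the front stops; axes as the rack. Ledges: 4 mm thick, x = -8 to 152 mm, 175 mm apart, 206 mm between their side webs, which flare out 9 mm in front, to x = -28. Here each ledge has a half-round front stop, 5 mm high, x = -5 to 5 mm.
- rack_runner2 (a point): The same for the middle pair, 132 mm up. Every pair ends in rear stops, nominally x = 148 mm. The sheet rides in over the front stops; pushed against the rear stops (sheet origin nominally at x = 78 mm) its shoulders are 3 mm past the front stops and its front falls 5 mm behind them to lie flat; short of that it hangs on them, tilted 2 degrees.
- rack_runner3 (a point): The same for the top pair, 168 mm up. The runners are rigid but light: the sheet may press on them with 30 N at most, so slide and push gently, watching the force, and ease off when it catches; 9 N or so shows that a stop is reached.
- rack_guide (a point): Nominal middle between the front ends of the anti-tip guides of the middle runners: x = 52 mm, 141 mm up. Every pair has such guides, 9 mm above the ledges, over the outer 15 mm of each ledge, from here to the rear, with a slight lead-in from x = 43 mm. The sheet's far edge must lie on the ledges, sloping down by 3 degrees at most, to pass under them.
- rack_floor (a point): Point on the worktop in the middle of the rack, 75 mm in from the rack's origin; what stands in the rack stands within about 20 mm of it.
- drainer: Fixed drainer of 15 steel rods with black end strips lying across the sink, 418 x 272 mm, rod tops 11.5 mm above the worktop; origin in its middle at worktop height. The sheet starts on it.
- bottle: Small brown bottle with a black cap, 37 mm across, 84 mm high; origin under its middle. One of bottle, tin and coffee jar stands in the rack, the two others on the worktop in front of it, to the left and right of the way in; their places are exchanged at random.
- tin: Green food tin, 75 mm across, 110 mm high; origin under its middle.
- coffee_jar: Glass coffee jar with a green cap, 96 mm across, 137 mm high; origin under its middle.
Things that resemble listed ones, but are neither listed nor needed, are in the scene too. Several things look just like the coffee_jar: the one meant starts farthest to the robot's right. There is more than one size of the bottle; the one meant has the size given above.

How it is judged (in metres and radians):
At the end, for the whole second after the job is handed in: The sheet rests flat (0.018 rad) behind the front stops of the runners next above the thing in the rack (bottle low, tin middle, coffee jar top; -10.5 to +6.5 mm from nominal height), origin 60 to 93 mm in from the rack's, 7 mm off the middle at most, in line to 0.08 rad; the thing in place (x of sheet in the frame of rack between 0.06 and 0.093 m and y of sheet in the frame of rack between -0.007 and 0.007 m and angle between sheet's own z axis and vertical below 0.018 rad and angle between the x axis of sheet and the x axis of rack, either way round below 0.08 rad and linear speed of sheet below 0.01 m/s and ((horizontal distance between bottle and rack_floor below 0.04 m and z of sheet in the frame of rack between 0.0855 and 0.1025 m) or (horizontal distance between tin and rack_floor below 0.04 m and z of sheet in the frame of rack between 0.1215 and 0.1385 m) or (horizontal distance between coffee_jar and rack_floor below 0.04 m and z of sheet in the frame of rack between 0.1575 and 0.1745 m))); the robot touches nothing.
It fails at once if the bottle, tin or coffee jar is shifted by more than 25 mm (distance of any of bottle, tin, coffee_jar from where it was at the start of the episode above 0.025 m).
It fails at once if the sheet presses on the bottle, tin or coffee jar with more than 5 N (contact force between sheet and bottle above 5 N or contact force between sheet and tin above 5 N or contact force between sheet and coffee_jar above 5 N).
It fails at once if the sheet is forced against the rack with more than 30 N (contact force between sheet and rack above 30 N).
It also fails if it takes over 58 s, if anything falls off the work surface, if the arm or the gripper's body presses on something with over 40 N, if the wrist force passes 120 N, or if a joint passes its speed limit or range.

## Working session

There is one attempt and no reset: what is moved stays moved. The work goes in short steps, Python scripts to look and compute and a shell command to move; the robot and the scene stay as the last step left them, time stands still between calls to the robot, and variables do not carry over. Pictures are saved under pics/ and viewed, at most 10 in all, crops included, and the job is handed in when it is done.

```bash
mkdir -p pics; cat > h.py <<'E'
from plant import *
import numpy as np, cv2
def snap(n,f):
    c=calibration(n); im,d=get_image(n); cv2.imwrite(f'pics/{f}.png',im[:,:,::-1]); np.savez(f'pics/{f}.npz',im=im,d=d,**{k:np.array(v) for k,v in c.items() if k in('fx','fy','cx','cy','eye','orientation')}); return c
def pts(f):
    z=np.load(f'pics/{f}.npz'); d=z['d']; v,u=np.mgrid[0:d.shape[0],0:d.shape[1]]
    p=np.stack([(u-z['cx'])/z['fx']*d,-(v-z['cy'])/z['fy']*d,-d],-1)
    return p@z['orientation'].T+z['eye'], d>0, z['im']
E
python3 - <<'E'
from h import *
for n in('scene','top'):
    c=snap(n,n); print(c)
a=cv2.imread('pics/scene.png');b=cv2.imread('pics/top.png')
print(state())
E
```

```text
{'fx': 419.8622500361466, 'fy': 419.8622500361466, 'cx': 255.85466828505736, 'cy': 188.4916630164374, 'eye': array([203.21575838, 591.48398824, 776.72376319]), 'orientation': array([[-0.90317044,  0.2540887 , -0.34600879],
       [-0.42904535, -0.56105219,  0.7079128 ],
       [-0.01425635,  0.78781938,  0.61574133]])}
{'fx': 473.76338859777866, 'fy': 473.76338859777866, 'cx': 266.09274839122986, 'cy': 189.06338095612156, 'eye': array([ 495.24714849, -169.62483348, 1247.15283708]), 'orientation': array([[ 0.01406183,  0.9958346 , -0.09008727],
       [-0.99976849,  0.01253531, -0.01748828],
       [-0.01628616,  0.09031234,  0.99578032]])}
{'time': 0.1, 'joints': array([64.46287328, 26.89243468, -2.78519138, 87.86590139,  1.37970319,
       65.37408652, -4.71402025]), 'joint_velocities': array([-0.01320626, -0.11537976,  0.08770104, -0.24289611, -0.07580151,
       -0.05780572,  0.06895863]), 'tau': array([ 1.14184910e-03, -5.09171212e+01, -8.08960176e-02, -2.36830562e+01,
       -6.14408311e-02,  3.44167964e-02,  3.45918886e-05]), 'ee_pos': array([ 273.07517934, -616.70154423,  211.41459125]), 'eef_rot': array([[ 9.14362307e-01,  4.04896332e-01, -7.30003172e-04],
       [ 4.04896988e-01, -9.14360968e-01,  1.56478925e-03],
       [-3.39089822e-05, -1.72636039e-03, -9.99998509e-01]]), 'ft_force': array([ 0.09472041, -0.6728027 ,  0.42258855]), 'ft_torque': array([0.05781509, 0.00032461, 0.01127627]), 'grasp_force': 0.0, 'width': 86.88113214629908}
```

View pics/scene.png

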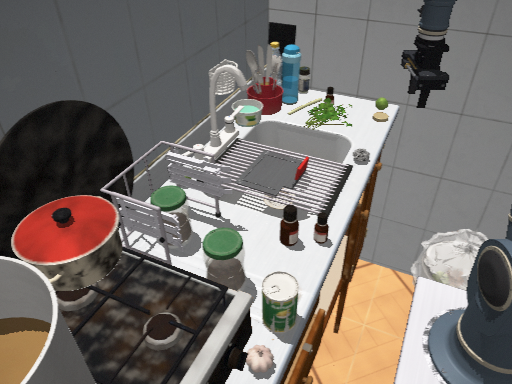

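View pics/top.png

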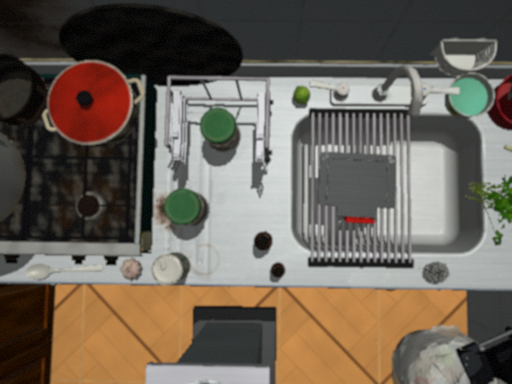

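The scene shows the rack at left of the drainer (top view, around (218,120)) with a green-capped jar (218,127) in it; another jar stands at (183,207) and the tin at (170,268). Bottles are at (262,241) and (277,270). The sheet is on the drainer at (355,185), with its red grip at (360,220). Of the jars, the one in the rack is farther right, so the top runners are the ones to use.

```bash
python3 - <<'E'
from h import *
for f in('top','scene'):
    p,ok,im=pts(f); P=p[ok]; I=im[ok].astype(int)
    x,y,z=P.T
    def box(m,n):
        if m.sum()<5: print(f,n,m.sum());return
        q=P[m]; print(f,n,m.sum(),'med',np.median(q,0).round(1),'p2',np.percentile(q,2,0).round(1),'p98',np.percentile(q,98,0).round(1), 'rect',cv2.minAreaRect(q[:,:2].astype(np.float32)))
    red=(I[:,0]>150)&(I[:,1]<60)&(I[:,2]<60)
    box(red&(z>20)&(z<110)&(y<-250)&(y>-550),'grip')
    green=(I[:,1]>I[:,0]*1.4)&(I[:,1]>I[:,2]*1.2)&(z>120)&(z<150)
    box(green&(x>580),'jar rack'); box(green&(x<=580)&(x>300),'jar2')
    box((z>197)&(z<213)&(y>-150)&(y<150)&(x>520)&(x<850),'rim')
    dark=(I.max(1)<110)&(z>12)&(z<22)&(y<-230)&(y>-520)&(x>400)&(x<700)
    box(dark,'sheet')
# rim in top: show pts by edges
E
python3 - <<'E'
import cv2
a=cv2.imread('pics/top.png')[60:230,145:285]; b=cv2.imread('pics/scene.png')[120:270,85:245]
a=cv2.resize(a,(420,510),interpolation=cv2.INTER_CUBIC)
b=cv2.resize(b,(380,510*380//400),interpolation=cv2.INTER_CUBIC); b=cv2.resize(b,(380,510))
cv2.imwrite('pics/crop1.png',cv2.hconcat([a,b]))
E
```

```text
top grip 80 med [ 527.4 -377.9   80.3] p2 [ 523.  -410.9   68. ] p98 [ 532.5 -349.8   84.9] rect ((527.7235107421875, -380.4670715332031), (63.99608612060547, 8.147346496582031), 87.98604583740234)
top jar rack 1084 med [745.4 -26.3 136.6] p2 [581.8 -68.8 128.4] p98 [899.3 177.1 141.8] rect ((740.5966186523438, 162.56100463867188), (319.77178955078125, 472.7210998535156), 0.282789021730423)
top jar2 864 med [548.8  46.5 136.6] p2 [515.5   9.3 132.2] p98 [579.1  84.8 140.9] rect ((529.19580078125, 188.33287048339844), (69.96888732910156, 368.8414306640625), 7.254490852355957)
top rim 770 med [813.3  40.6 203. ] p2 [ 688.3 -149.6  197.9] p98 [844.6 148.  208.3] rect ((764.6771240234375, -0.164459228515625), (300.1659851074219, 162.79696655273438), 89.6765365600586)
top sheet 4074 med [ 620.7 -384.3   15.6] p2 [ 420.6 -478.9   12.2] p98 [ 696.5 -288.6   20.3] rect ((554.9027709960938, -390.2257995605469), (289.96929931640625, 253.4048614501953), 0.0809440016746521)
scene grip 37 med [ 521.6 -371.9   80. ] p2 [ 518.2 -409.2   77. ] p98 [ 526.8 -345.5   83.2] rect ((521.864990234375, -378
[... 159 characters left out ...]
139.5] rect ((676.5567016601562, -0.514923095703125), (82.32151794433594, 230.99481201171875), 68.69791412353516)
scene jar2 797 med [544.8  58.3 137.2] p2 [508.7  15.3 128.6] p98 [577.9  92.5 139.6] rect ((543.6980590820312, 52.171016693115234), (72.36292266845703, 86.73711395263672), 0.0976252630352974)
scene rim 715 med [792.9  14.4 202.9] p2 [ 684.5 -148.8  197.7] p98 [841.6  82.1 206.1] rect ((761.86767578125, -32.81745147705078), (234.3148193359375, 163.7509307861328), 89.86888885498047)
scene sheet 877 med [ 629.6 -376.6   15.4] p2 [ 414.4 -479.5   12.2] p98 [ 693.9 -281.7   18.9] rect ((552.9990844726562, -391.1075439453125), (240.7786865234375, 292.2902526855469), 89.40968322753906)
```

View pics/crop1.png

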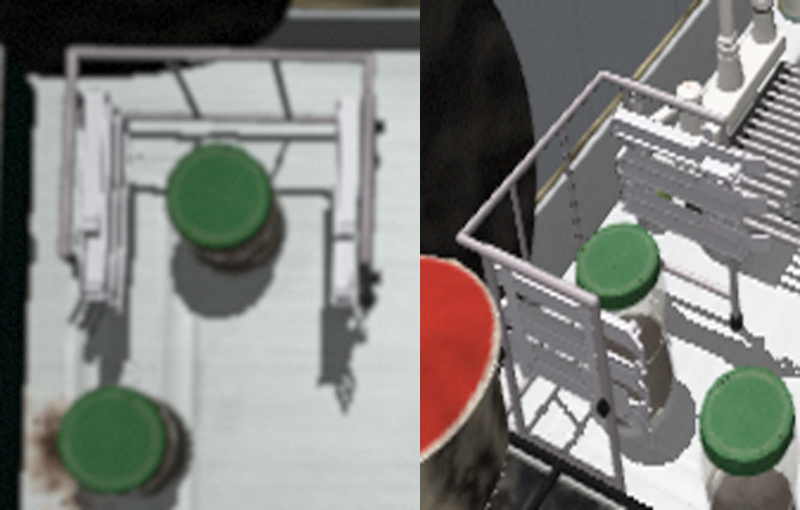

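The crop shows the rack's rim as a U (crop x 72 to 370, rear bar at y 55). The top runner webs and ledges are visible inside it. I'll measure the rim and the runners from the depth.

```bash
python3 - <<'E'
from h import *
np.set_printoptions(suppress=True,precision=1)
for f in('top','scene'):
    p,ok,im=pts(f); P=p[ok]; x,y,z=P.T
    m=(z>198)&(z<210)&(x>660)&(x<870)
    print(f,'y-hist',[(int(b),int(c)) for c,b in zip(*np.histogram(y[m&(x<820)],np.arange(-170,150,6))) if c>2])
    print('x-hist',[(int(b),int(c)) for c,b in zip(*np.histogram(x[m&(abs(y+20)<90)],np.arange(660,870,4))) if c>2])
    for s,lo,hi in(('L',70,110),('R',-170,-120)):
        q=P[m&(x<825)&(y>lo)&(y<hi)]
        if len(q)>10: print(s,'yfit',np.polyfit(q[:,0]-750,q[:,1],1),'xr',q[:,0].min(),q[:,0].max(),'z',np.median(q[:,2]),len(q))
    q=P[m&(x>828)&(abs(y+20)<90)]; 
    if len(q)>10: print('rear xfit',np.polyfit(q[:,1]+20,q[:,0],1))
    m=(z>148)&(z<198)&(x>600)&(x<850)&(y<110)&(y>-160)
    print('z-hist',[(int(b),int(c)) for c,b in zip(*np.histogram(z[m],np.arange(148,198,2)))])
    for lo,hi in((152,164),(164,174),(174,184),(184,196)):
        mm=m&(z>lo)&(z<hi)
        print(lo,'y',[(int(b),int(c)) for c,b in zip(*np.histogram(y[mm],np.arange(-160,110,5))) if c>2],'x',[(int(b),int(c)) for c,b in zip(*np.histogram(x[mm],np.arange(600,850,6))) if c>0])
E
```

```text
top y-hist [(-158, 106), (-152, 151), (64, 47), (70, 167), (76, 45), (142, 15)]
x-hist [(704, 3), (788, 3), (808, 3), (836, 128), (840, 133), (844, 20)]
L yfit [-0.  73.7] xr 683.6971708885978 824.3443532015226 z 203.52537049733905 217
R yfit [  -0.  -151.3] xr 682.240883696073 823.2128975601973 z 204.00743184416183 263
rear xfit [  0.  840.5]
z-hist [(148, 10), (150, 2), (152, 2), (154, 5), (156, 0), (158, 1), (160, 1), (162, 14), (164, 33), (166, 103), (168, 184), (170, 129), (172, 53), (174, 36), (176, 45), (178, 138), (180, 264), (182, 206), (184, 78), (186, 12), (188, 7), (190, 14), (192, 9), (194, 9)]
152 y [(-150, 3), (-5, 4), (50, 3)] x [(654, 1), (660, 1), (678, 4), (684, 1), (708, 1), (726, 1), (756, 1), (780, 1), (786, 2), (804, 2), (834, 6), (840, 2)]
164 y [(-145, 10), (-140, 55), (-135, 40), (-130, 93), (-85, 3), (-5, 4), (45, 55), (50, 125), (55, 46), (60, 46), (65, 10), (70, 7)] x [(636, 3), (642, 3), (648, 3), (654, 20), (660, 24), (666, 32), (672, 34), (678, 45), (684, 41), (690, 30), (696, 36), (702, 29), (708, 23), (714, 6), (720, 10), (726, 8), (732, 12), (738, 9
[... 2461 characters left out ...]
, (-75, 6), (0, 5), (55, 5), (65, 93), (70, 101), (75, 27), (80, 12)] x [(636, 17), (642, 16), (648, 14), (654, 14), (660, 24), (666, 20), (672, 12), (678, 32), (684, 20), (690, 8), (696, 12), (702, 17), (708, 16), (714, 17), (720, 16), (726, 20), (732, 16), (738, 17), (744, 17), (750, 15), (756, 16), (762, 17), (768, 19), (774, 10), (780, 19), (786, 17), (792, 16), (798, 14), (804, 29), (810, 17), (816, 1), (834, 14), (840, 2)]
184 y [(-155, 3), (-150, 15), (-145, 43), (-140, 3), (-80, 5), (-75, 6), (0, 4), (5, 5), (70, 14), (75, 21), (80, 13)] x [(666, 1), (678, 21), (684, 13), (690, 5), (696, 7), (702, 13), (768, 1), (786, 11), (792, 9), (798, 4), (804, 27), (810, 3), (834, 17), (840, 5)]
```

```bash
cat >> h.py <<'E'
from scipy.spatial.transform import Rotation as Ro
def Rt(yaw,tilt=10):
    t=np.radians(tilt); s,c=np.sin(t),np.cos(t)
    return Ro.from_euler('z',yaw,degrees=True).as_matrix()@np.array([[0,c,s],[1,0,0],[0,s,-c]])
def goal(p,R):
    s=state(); A=np.array(s['eef_rot']); 
    print('lin',(A.T@(np.array(p)-s['ee_pos'])).round(1).tolist(),'tw',Ro.from_matrix(A.T@R).as_rotvec().round(3).tolist())
def show():
    s=state(); A=np.array(s['eef_rot']); print('t',round(s['time'],2),'p',np.round(s['ee_pos'],1),'F',np.round(s['ft_force'],1),'w',round(s['width'],1),'g',round(s['grasp_force'],1),'z',A[:,2].round(3),'x',A[:,0].round(3),'j',np.round(s['joints'],0))
E
python3 -c "
from h import *
R=Rt(0); goal(np.array([526,-379,58])-R[:,2]*130,R)"
```

```text
lin [306.9, -124.0, 25.6] tw [-0.156, 0.1, -1.151]
```

```bash
python3 -m creep '[{"fingers":87,"linear":[307,-124,26],"twist":[-0.156,0.1,-1.151]},{"fingers":87,"linear":[307,-124,26],"twist":[-0.156,0.1,-1.151]},{"fingers":87,"linear":[307,-124,26],"twist":[-0.156,0.1,-1.151]},{"fingers":87,"linear":[307,-124,26],"twist":[-0.156,0.1,-1.151]},{"fingers":87,"linear":[307,-124,26],"twist":[-0.156,0.1,-1.151]},{"fingers":87,"linear":[307,-124,26],"twist":[-0.156,0.1,-1.151]},{"fingers":87,"linear":[307,-124,26],"twist":[-0.156,0.1,-1.151]},{"fingers":87,"linear":[307,-124,26],"twist":[-0.156,0.1,-1.151]}]'; python3 -c "
from h import *
show();R=Rt(0); goal(np.array([526,-379,58])-R[:,2]*130,R)"
```

```text
time: 0.77
ee_pos: [504.8, -377.4, 186.0]
eef_rot: [[0.157, 0.976, 0.152], [0.988, -0.157, -0.013], [0.011, 0.152, -0.988]]
ft_force: [0.8, -0.5, -0.9]
width: 86.9
grasp_force: 0.0
t 0.77 p [ 504.8 -377.4  186. ] F [ 0.8 -0.5 -0.9] w 86.9 g 0.0 z [ 0.152 -0.013 -0.988] x [0.157 0.988 0.011] j [ 52.  22. -22. 101.   5.  51.  20.]
lin [-1.8, -1.1, -0.2] tw [-0.021, 0.014, -0.157]
```

```bash
python3 -m creep '[{"fingers":87,"linear":[0,0,0],"twist":[-0.02,0.014,-0.15]},{"fingers":87,"linear":[0,0,0],"twist":[-0.02,0.014,-0.15]},{"fingers":87,"linear":[0,0,0],"twist":[-0.02,0.014,-0.15]},{"fingers":87,"linear":[0,0,0],"twist":[-0.02,0.014,-0.15]}]' >/dev/null; python3 -c "
from h import *
show();c=snap('wrist','w1');p,ok,im=pts('w1')
I=im.astype(int);m=ok&(I[...,0]>140)&(I[...,1]<70)&(I[...,2]<70);q=p[m]
print(m.sum(),q.mean(0),cv2.minAreaRect(q[:,:2].astype(np.float32)),np.percentile(q,[2,50,98],axis=0))
for h in (80,70,60):
    r=q[abs(q[:,2]-h)<4]; print(h,len(r),r.mean(0) if len(r) else 0, np.polyfit(r[:,1],r[:,0],1) if len(r)>5 else 0)
"
```

```text
t 1.1 p [ 503.3 -379.8  185.9] F [ 0.6  0.7 -0.8] w 87.1 g 0.0 z [ 0.171 -0.001 -0.985] x [0.015 1.    0.001] j [ 55.  22. -24. 101.   5.  50.  29.]
573 [ 524.35112153 -376.98859573   80.76272786] ((524.921630859375, -377.9207458496094), (70.0056381225586, 9.549674034118652), 88.64348602294922) [[ 519.81283221 -410.6287365    78.83921159]
 [ 524.1772653  -376.81371616   80.79557097]
 [ 529.50025949 -343.96720609   82.46547267]]
80 573 [ 524.35112153 -376.98859573   80.76272786] [3.93651064e-02 5.39191318e+02]
70 0 0 0
60 0 0 0
```

View pics/w1.png

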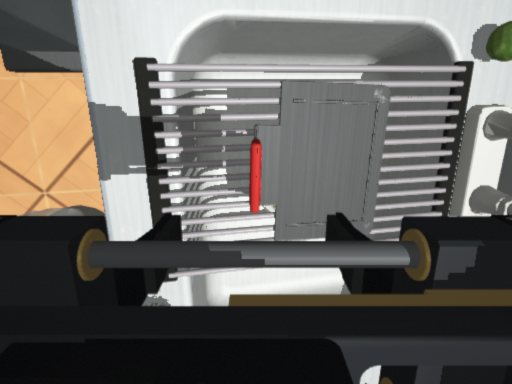

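The grip spans (256,140) to (256,212) in the picture, with the sheet to its right. It is turned by about -2°.

```bash
python3 -c "
from h import *
R=Rt(-2.25); g=np.array([528,-377.4,58.5])
goal(g-R[:,2]*60,R);goal(g+R[:,2]*2,R)"
```

```text
lin [3.1, 2.2, 69.9] tw [-0.002, -0.005, 0.023]
lin [2.8, 2.4, 131.9] tw [-0.002, -0.005, 0.023]
```

```bash
python3 -m creep '[{"fingers":87,"linear":[3,2,35],"twist":[0,-0.005,0.023]},{"fingers":87,"linear":[3,2,70],"twist":[0,-0.005,0.023]},{"fingers":87,"linear":[3,2,95],"twist":[0,-0.005,0.023]},{"fingers":87,"linear":[3,2,115],"twist":[0,-0.005,0.023]},{"fingers":87,"linear":[3,2,131],"twist":[0,-0.005,0.023]},{"fingers":87,"linear":[3,2,131],"twist":[0,-0.005,0.023]},{"fingers":60,"linear":[3,2,131],"twist":[0,-0.005,0.023]}]' >/dev/null; python3 -c "
from h import *
show();R=Rt(-2.25); g=np.array([528,-377.4,58.5])
goal(g+R[:,2]*2,R)"
```

```text
t 1.73 p [ 527.9 -376.7   57. ] F [ 0.5 -0.4 -0.2] w 84.8 g 0.0 z [ 0.171 -0.006 -0.985] x [0.038 0.999 0.001] j [ 50.  32. -21. 105.  10.  36.  23.]
lin [-0.7, 0.3, 0.5] tw [-0.003, -0.001, 0.001]
```

Closing firmly (45 N).

```bash
for i in 1 2; do :; done; python3 -m creep '[{"fingers":40,"linear":[0,0,0],"twist":[0,0,0]},{"fingers":20,"linear":[0,0,0],"twist":[0,0,0]},{"fingers":5,"linear":[0,0,0],"twist":[0,0,0]},{"fingers":5,"linear":[0,0,0],"twist":[0,0,0]},{"fingers":5,"linear":[0,0,0],"twist":[0,0,0]},{"fingers":5,"linear":[0,0,0],"twist":[0,0,0]},{"fingers":5,"linear":[0,0,0],"twist":[0,0,0]},{"fingers":5,"linear":[0,0,0],"twist":[0,0,0]}]' 50; python3 -c "
from h import *
show()"
```

```text
time: 2.4
ee_pos: [528.4, -376.8, 57.7]
eef_rot: [[0.037, 0.984, 0.172], [0.999, -0.037, -0.006], [-0.0, 0.172, -0.985]]
ft_force: [0.2, -0.3, 0.7]
width: 34.9
grasp_force: 0.0
t 2.4 p [ 528.4 -376.8   57.7] F [ 0.2 -0.3  0.7] w 34.9 g 0.0 z [ 0.172 -0.006 -0.985] x [ 0.037  0.999 -0.   ] j [ 50.  32. -21. 105.  10.  36.  23.]
```

```bash
python3 -m creep '[{"fingers":2,"linear":[0,0,0],"twist":[0,0,0]},{"fingers":2,"linear":[0,0,0],"twist":[0,0,0]},{"fingers":2,"linear":[0,0,0],"twist":[0,0,0]},{"fingers":2,"linear":[0,0,0],"twist":[0,0,0]},{"fingers":2,"linear":[0,0,0],"twist":[0,0,0]},{"fingers":2,"linear":[0,0,0],"twist":[0,0,0]},{"fingers":2,"linear":[0,0,0],"twist":[0,0,0]},{"fingers":2,"linear":[0,0,0],"twist":[0,0,0]}]' 50; python3 -c "
from h import *
show()
R=Rt(-2.25); s=state(); goal(np.array(s['ee_pos'])+[0,0,172],R); goal(np.array(s['ee_pos'])+[-25,0,172],Rt(0))"
```

```text
time: 3.07
ee_pos: [528.3, -376.7, 57.6]
eef_rot: [[0.037, 0.984, 0.172], [0.999, -0.037, -0.006], [0.0, 0.172, -0.985]]
ft_force: [-0.3, -0.2, -0.7]
width: 9.5
grasp_force: 50.0
t 3.07 p [ 528.3 -376.7   57.6] F [-0.3 -0.2 -0.7] w 9.5 g 50.0 z [ 0.172 -0.006 -0.985] x [0.037 0.999 0.   ] j [ 50.  32. -21. 105.  10.  36.  23.]
lin [0.0, 29.6, -169.4] tw [-0.002, -0.0, 0.002]
lin [-0.9, 5.0, -173.7] tw [-0.002, 0.006, -0.037]
```

```bash
python3 -m creep '[{"fingers":2,"linear":[0,3,-15],"twist":[0,0,0]},{"fingers":2,"linear":[0,8,-45],"twist":[0,0,0]},{"fingers":2,"linear":[0,14,-80],"twist":[0,0,0]},{"fingers":2,"linear":[0,20,-115],"twist":[0,0,0]},{"fingers":2,"linear":[0,26,-150],"twist":[0,0,0]},{"fingers":2,"linear":[0,31,-175],"twist":[0,0,0]},{"fingers":2,"linear":[0,33,-188],"twist":[0,0,0]},{"fingers":2,"linear":[0,33,-188],"twist":[0,0,0]}]' >/dev/null; python3 -c "
from h import *
show()
goal([448,-37,246],Rt(0))"
```

```text
t 3.73 p [ 530.1 -377.6  252.5] F [ 0.   0.3 -2.4] w 9.8 g 50.0 z [ 0.177 -0.011 -0.984] x [ 0.037  0.999 -0.004] j [ 53.  20. -24.  95.   4.  58.  27.]
lin [337.3, -94.1, -11.8] tw [0.004, 0.011, -0.036]
```

```bash
python3 -m creep '[{"fingers":2,"linear":[15,-10,-1],"twist":[0,0,0]},{"fingers":2,"linear":[45,-25,-3],"twist":[0,0,-0.01]},{"fingers":2,"linear":[80,-40,-4],"twist":[0,0,-0.02]},{"fingers":2,"linear":[118,-55,-6],"twist":[0,0,-0.03]},{"fingers":2,"linear":[156,-70,-8],"twist":[0,0.01,-0.036]},{"fingers":2,"linear":[194,-85,-10],"twist":[0,0.01,-0.036]},{"fingers":2,"linear":[232,-94,-11],"twist":[0,0.01,-0.036]},{"fingers":2,"linear":[265,-94,-12],"twist":[0,0.01,-0.036]}]' >/dev/null; python3 -c "
from h import *
show()
goal([448,-37,246],Rt(0))"
```

```text
t 4.4 p [ 439.6 -106.1  241.6] F [-0.4  0.9 -2. ] w 9.6 g 50.0 z [ 0.166  0.004 -0.986] x [-0.     1.     0.004] j [ 44.   1. -35. 119.  -2.  51.  11.]
lin [69.1, 8.9, -2.7] tw [-0.007, -0.004, -0.001]
```

```bash
python3 -m creep '[{"fingers":2,"linear":[25,4,-1],"twist":[0,0,0]},{"fingers":2,"linear":[45,8,-2],"twist":[0,0,0]},{"fingers":2,"linear":[60,9,-2],"twist":[0,0,0]},{"fingers":2,"linear":[69,9,-2],"twist":[0,0,0]},{"fingers":2,"linear":[69,9,-2],"twist":[0,0,0]},{"fingers":2,"linear":[69,9,-2],"twist":[0,0,0]},{"fingers":2,"linear":[69,9,-2],"twist":[0,0,0]}]' >/dev/null; python3 -c "
from h import *
show()
snap('top','t2');snap('wrist','w2')
a=cv2.imread('pics/t2.png')[60:260,145:285]; b=cv2.imread('pics/w2.png')
cv2.imwrite('pics/c2.png',cv2.hconcat([cv2.resize(a,(270,386)),cv2.resize(b,(514,386))]))
for f in('t2','w2'):
    p,ok,im=pts(f);P=p[ok];I=im[ok].astype(int);x,y,z=P.T
    dk=(I.max(1)<110)&(z>175)&(z<225)&(x>460)&(x<650)&(abs(y+37)<115)
    q=P[dk]; print(f,len(q),cv2.minAreaRect(q[:,:2].astype(np.float32)) if len(q)>9 else 0)
    if len(q)>50:
        print(np.percentile(q,[1,50,99],axis=0).round(1)); A=np.c_[q[:,0]-560,q[:,1]+37,np.ones(len(q))]; print('plane',np.linalg.lstsq(A,q[:,2],rcond=None)[0])
"
```

```text
t 4.98 p [451.7 -40.8 247.2] F [ 0.4 -0.3 -2.5] w 9.5 g 50.0 z [ 0.171  0.003 -0.985] x [0.002 1.    0.004] j [ 39.   1. -39. 118.   0.  51.   0.]
t2 5013 ((544.755126953125, -44.54339599609375), (198.74838256835938, 166.9316864013672), 89.91217041015625)
[[ 469.9 -140.1  198.8]
 [ 560.7  -54.4  203.5]
 [ 625.3   52.   208. ]]
plane [-1.00393386e-02  1.27895191e-03  2.03474539e+02]
w2 12890 ((555.1341552734375, -32.18750762939453), (220.62066650390625, 189.17347717285156), 89.85511779785156)
[[ 465.1 -135.   203.1]
 [ 591.3   -8.7  204.9]
 [ 626.4   57.2  206.9]]
plane [-1.33853894e-02 -2.36022156e-03  2.05066000e+02]
```

View pics/c2.png

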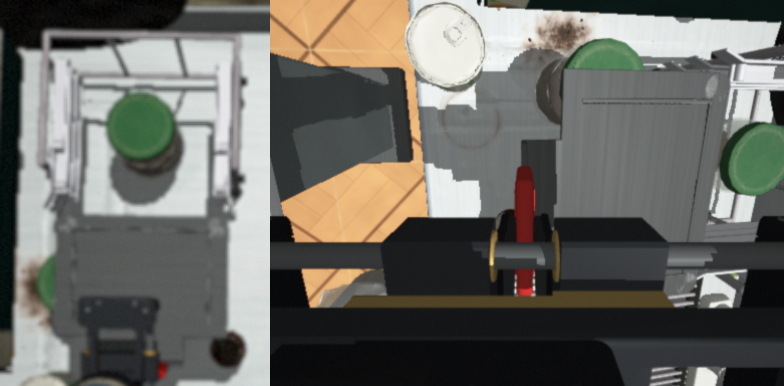

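The left part shows the sheet in front of the rack, level and square to it, somewhat to the right of the middle. The right part shows the red grip held between the pads. I'll refine the lateral offset from the top depth, with the sheet and the rim at about the same height.

```bash
python3 - <<'E'
from h import *
p,ok,im=pts('t2'); x,y,z=[np.where(ok,p[...,i],-9e3) for i in range(3)]
def edges(m,lab,dark=None):
    L=[];
    for r in range(m.shape[0]):
        c=np.where(m[r])[0]
        if len(c)>5: L.append((x[r,c].mean(),y[r,c].max(),y[r,c].min()))
    L=np.array(L)
    if not len(L): print(lab,'none');return
    for k,n in((1,'left'),(2,'right')):
        f=np.polyfit(L[:,0]-590,L[:,k],1); print(lab,n,f.round(4),'med',np.median(L[:,k]))
sh=(z>194)&(z<214)&(x>530)&(x<618)&(y>-160)&(y<90)
edges(sh,'sheet')
q=sh&(im.max(2)<130); edges(q,'sheet dark')
m=(z>198)&(z<210)&(x>690)&(x<820)
for n,lo,hi in(('L',55,100),('R',-175,-120)):
    k=m&(y>lo)&(y<hi); print(n,np.polyfit(x[k]-750,y[k],1).round(4))
# far edge of sheet per column
fe=[x[:,c][(z[:,c]>190)&(z[:,c]<214)&(x[:,c]<650)&(x[:,c]>560)&(y[:,c]>-130)&(y[:,c]<50)].max(initial=0) for c in range(170,270)]
yy=[y[160,c] for c in range(170,270)]
k=[i for i,v in enumerate(fe) if v>0]; fe=np.array(fe)[k]; yy=np.array(yy)[k]; print('far',np.median(fe),np.polyfit(yy,fe,1))
# web tops inner edge of the webs: profile x 720-800
for lo,hi in((174,186),(163,173)):
    for n,a,b in(('L',35,85),('R',-165,-115)):
        k=(z>lo)&(z<hi)&(x>715)&(x<800)&(y>a)&(y<b); print(lo,n,np.percentile(y[k],[3,50,97]),np.median(z[k]),k.sum())
E
```

```text
sheet left [ 0.1924 53.3675] med 53.565315342258415
sheet right [ 8.390000e-02 -1.422617e+02] med -144.67773436898395
sheet dark left [ 0.1924 53.3714] med 53.565315342258415
sheet dark right [ 7.610000e-02 -1.401225e+02] med -142.38305771612636
L [-9.50000e-03  7.29666e+01]
R [-9.900000e-03 -1.512442e+02]
far 626.6742840302113 [-6.23711444e-05  6.26685171e+02]
174 L [52.22369686 59.27766787 66.870188  ] 181.2660150422322 248
174 R [-144.17021575 -137.18860424 -130.24745126] 181.37668250560353 242
163 L [48.23745679 50.80287577 53.97318339] 169.02609963700252 91
163 R [-138.83402949 -127.68223217 -126.79006218] 169.28706605820207 48
```

```bash
cat >> h.py <<'E'
X0=664;YAW=-0.55
def sheet(p=None,A=None):
    s=state(); p=np.array(s['ee_pos']) if p is None else p; A=np.array(s['eef_rot']) if A is None else A
    tilt=np.degrees(np.arctan2(A[0,2],-A[2,2])); sl=np.radians(10.55-tilt)
    g=p-2*A[:,2]; e=np.array([np.cos(sl),-np.sin(sl)]); n=np.array([np.sin(sl),np.cos(sl)])
    o=np.array([g[0],g[2]])+106*e-47*n; far=o+70*e
    return np.degrees(sl),far,o[1]-(X0-o[0])*np.tan(sl),o
def tgt(farx,zstop,slope):
    # pose with far edge x and underside height zstop at the stop line
    R=Rt(YAW,10.55-slope); p=np.array([farx-176,0,247.]); 
    for _ in range(5):
        sl,far,zs,o=sheet(p,R); p[0]+=farx-far[0]; p[2]+=zstop-zs
    p[1]=-34.0-np.tan(np.radians(-YAW))*(p[0]-637)
    goal(p,R)
def rep():
    show(); sl,far,zs,o=sheet(); print('slope %.2f far x %.1f z %.1f  zstop %.1f'%(sl,far[0]-X0,far[1],zs))
E
python3 -c "
from h import *
rep(); tgt(627,185,2.2); tgt(690,181,2.2)"
```

```text
t 5.08 p [452.  -40.8 247.5] F [ 0.2 -0.2 -2.8] w 9.5 g 50.0 z [ 0.171  0.003 -0.985] x [0.002 1.    0.004] j [ 39.   1. -39. 118.   0.  51.   0.]
slope 0.68 far x -36.9 z 200.4  zstop 200.0
lin [8.5, -0.4, 9.4] tw [0.027, -0.005, 0.007]
lin [8.0, 60.6, 26.6] tw [0.027, -0.005, 0.007]
```

```bash
python3 -m creep '[{"fingers":2,"linear":[4,0,4],"twist":[0.012,-0.002,0.003]},{"fingers":2,"linear":[8,0,9],"twist":[0.026,-0.004,0.007]},{"fingers":2,"linear":[8,0,9],"twist":[0.026,-0.004,0.007]},{"fingers":2,"linear":[8,12,12],"twist":[0.026,-0.004,0.007]},{"fingers":2,"linear":[8,25,16],"twist":[0.026,-0.004,0.007]},{"fingers":2,"linear":[8,40,20],"twist":[0.026,-0.004,0.007]},{"fingers":2,"linear":[8,54,25],"twist":[0.026,-0.004,0.007]},{"fingers":2,"linear":[8,60,26],"twist":[0.026,-0.004,0.007]}]' >/dev/null; python3 -c "
from h import *
rep(); snap('wrist','w3');snap('top','t3')
a=cv2.imread('pics/t3.png')[60:220,145:285]; b=cv2.imread('pics/w3.png')[40:250,230:512]
cv2.imwrite('pics/c3.png',cv2.hconcat([cv2.resize(a,(350,400)),cv2.resize(b,(450,400))]))
tgt(690,176,2.2)"
```

```text
t 5.75 p [517.3 -32.4 232.4] F [-0.9  0.5 -2.6] w 9.4 g 50.0 z [ 0.147  0.    -0.989] x [0.009 1.    0.002] j [ 35.  10. -40. 112.   9.  52. -10.]
slope 2.09 far x 27.2 z 181.0  zstop 182.0
lin [-0.9, -0.9, 5.7] tw [0.001, -0.002, 0.001]
```

View pics/c3.png

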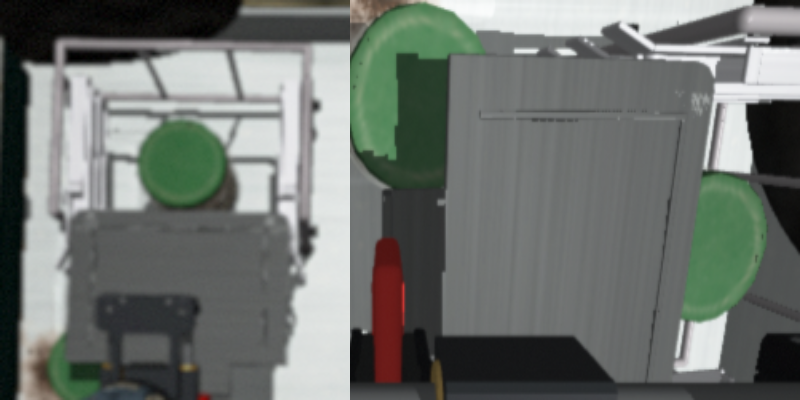

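The sheet's leading edge sits centred between the flares (crop x 68 to 295). Next I lower it gently to feel for the stops.

```bash
python3 -m creep '[{"fingers":2,"linear":[0,0,1],"twist":[0,0,0]},{"fingers":2,"linear":[0,0,2],"twist":[0,0,0]},{"fingers":2,"linear":[0,-0.5,3],"twist":[0,0,0]},{"fingers":2,"linear":[0,-0.5,4],"twist":[0,0,0]},{"fingers":2,"linear":[0,-0.5,4.5],"twist":[0,0,0]},{"fingers":2,"linear":[0,-0.5,4.5],"twist":[0,0,0]}]' >/dev/null; python3 -c "
from h import *
rep()"
```

```text
t 6.35 p [515.7 -31.4 228.1] F [ 0.5 -1.4 -1.8] w 9.8 g 50.0 z [ 0.147 -0.001 -0.989] x [0.007 1.    0.001] j [ 34.  10. -40. 112.   9.  52. -10.]
slope 2.12 far x 25.6 z 176.6  zstop 177.6
```

```bash
python3 -m creep '[{"fingers":2,"linear":[0,0,0.7],"twist":[0,0,0]},{"fingers":2,"linear":[0,0,1.4],"twist":[0,0,0]},{"fingers":2,"linear":[0,0,2],"twist":[0,0,0]},{"fingers":2,"linear":[0,0,2],"twist":[0,0,0]},{"fingers":2,"linear":[0,0,2],"twist":[0,0,0]}]' >/dev/null; python3 -c "
from h import *
rep()"; python3 -m creep '[{"fingers":2,"linear":[0,0,0.7],"twist":[0,0,0]},{"fingers":2,"linear":[0,0,1.4],"twist":[0,0,0]},{"fingers":2,"linear":[0,0,1.5],"twist":[0,0,0]},{"fingers":2,"linear":[0,0,1.5],"twist":[0,0,0]}]' >/dev/null; python3 -c "
from h import *
rep()"
```

```text
t 6.77 p [516.3 -31.4 226.2] F [-0.7 -0.4 -2.3] w 9.6 g 50.0 z [ 0.147 -0.    -0.989] x [0.007 1.    0.001] j [ 34.  10. -40. 112.   9.  52. -10.]
slope 2.12 far x 26.2 z 174.7  zstop 175.6
t 7.1 p [516.6 -31.4 224.8] F [-0.1  0.2 -1. ] w 9.5 g 50.0 z [ 0.147 -0.    -0.989] x [0.007 1.    0.001] j [ 34.  11. -40. 112.  10.  52. -10.]
slope 2.10 far x 26.5 z 173.4  zstop 174.3
```

```bash
for k in 1; do python3 -m creep '[{"fingers":2,"linear":[0,0,0.5],"twist":[0,0,0]},{"fingers":2,"linear":[0,0,1],"twist":[0,0,0]},{"fingers":2,"linear":[0,0,1],"twist":[0,0,0]},{"fingers":2,"linear":[0,0,1],"twist":[0,0,0]}]' >/dev/null; python3 -c "
from h import *
rep()"; done; python3 -m creep '[{"fingers":2,"linear":[0,0,0.5],"twist":[0,0,0]},{"fingers":2,"linear":[0,0,1],"twist":[0,0,0]},{"fingers":2,"linear":[0,0,1],"twist":[0,0,0]},{"fingers":2,"linear":[0,0,1],"twist":[0,0,0]}]' >/dev/null; python3 -c "
from h import *
rep()"
```

```text
t 7.43 p [516.8 -31.3 223.9] F [-1.9  0.6  0. ] w 9.5 g 50.0 z [ 0.147 -0.    -0.989] x [0.007 1.    0.001] j [ 34.  11. -40. 112.  10.  51. -10.]
slope 2.10 far x 26.6 z 172.4  zstop 173.4
t 7.77 p [516.9 -31.4 222.8] F [-2.1  0.2  1.3] w 9.4 g 50.1 z [ 0.147 -0.    -0.989] x [0.007 1.    0.001] j [ 34.  11. -40. 112.  10.  51. -11.]
slope 2.10 far x 26.8 z 171.4  zstop 172.4
```

```bash
python3 -c "
from h import *
tgt(X0+40,173.6,2.2);tgt(X0+60,173.6,2.2);tgt(X0+140,173.6,2.2)"
```

```text
lin [-1.5, 13.3, 1.0] tw [0.002, -0.001, 0.002]
lin [-1.5, 33.0, 4.7] tw [0.002, -0.001, 0.002]
lin [-1.7, 111.7, 19.5] tw [0.002, -0.001, 0.002]
```

```bash
python3 -m creep '[{"fingers":2,"linear":[0,0,-1.4],"twist":[0,0,0]},{"fingers":2,"linear":[-0.5,3,-0.9],"twist":[0,0,0]},{"fingers":2,"linear":[-1,6,-0.4],"twist":[0,0,0]},{"fingers":2,"linear":[-1,10,0.4],"twist":[0,0,0]},{"fingers":2,"linear":[-1,13,0.9],"twist":[0,0,0]},{"fingers":2,"linear":[-1,16,1.5],"twist":[0,0,0]},{"fingers":2,"linear":[-1,19,2],"twist":[0,0,0]},{"fingers":2,"linear":[-1,22,2.6],"twist":[0,0,0]}]' >/dev/null; python3 -c "
from h import *
rep()"
```

```text
t 8.43 p [539.3 -32.5 223.3] F [-1.3 -0.7  0.8] w 9.5 g 50.0 z [ 0.146 -0.    -0.989] x [0.007 1.    0.001] j [ 33.  13. -39. 110.  11.  52. -12.]
slope 2.13 far x 49.1 z 171.8  zstop 173.6
```

```bash
python3 -m creep '[{"fingers":2,"linear":[0,3,0.5],"twist":[0,0,0]},{"fingers":2,"linear":[0,6,1.1],"twist":[0,0,0]},{"fingers":2,"linear":[0,9,1.6],"twist":[0,0,0]},{"fingers":2,"linear":[0,12,2.2],"twist":[0,0,0]},{"fingers":2,"linear":[0,15,2.8],"twist":[0,0,0]},{"fingers":2,"linear":[0,18,3.3],"twist":[0,0,0]}]' >/dev/null; python3 -c "
from h import *
rep()"
```

```text
t 8.93 p [557.5 -32.7 222.8] F [-1.8 -0.7  1.6] w 9.5 g 50.0 z [ 0.147 -0.    -0.989] x [0.007 1.    0.001] j [ 32.  15. -39. 108.  13.  53. -13.]
slope 2.12 far x 67.4 z 171.3  zstop 173.8
```

```bash
python3 -m creep '[{"fingers":2,"linear":[0,4,0.5],"twist":[0,0,0]},{"fingers":2,"linear":[0,8,1.1],"twist":[0,0,0]},{"fingers":2,"linear":[0,12,1.8],"twist":[0,0,0]},{"fingers":2,"linear":[0,16,2.5],"twist":[0,0,0]},{"fingers":2,"linear":[0,20,3.2],"twist":[0,0,0]},{"fingers":2,"linear":[0,24,4],"twist":[0,0,0]},{"fingers":2,"linear":[0,28,4.8],"twist":[0,0,0]},{"fingers":2,"linear":[0,32,5.5],"twist":[0,0,0]}]' >/dev/null; python3 -c "
from h import *
rep()"
```

```text
t 9.6 p [590.  -32.9 222.2] F [-4.7  0.4  4.8] w 9.3 g 50.0 z [ 0.146 -0.    -0.989] x [0.007 1.    0.001] j [ 30.  18. -38. 104.  15.  54. -14.]
slope 2.14 far x 99.8 z 170.6  zstop 174.4
```

```bash
python3 -m creep '[{"fingers":2,"linear":[0,0,-0.8],"twist":[0,0,0]},{"fingers":2,"linear":[0,4,-0.2],"twist":[0,0,0]},{"fingers":2,"linear":[0,8,0.4],"twist":[0,0,0]},{"fingers":2,"linear":[0,12,1.0],"twist":[-0.001,0,0]},{"fingers":2,"linear":[0,15,1.5],"twist":[-0.002,0,0]},{"fingers":2,"linear":[0,18,2.0],"twist":[-0.002,0,0]},{"fingers":2,"linear":[0,20,2.3],"twist":[-0.002,0,0]}]' >/dev/null; python3 -c "
from h import *
rep()"
```

```text
t 10.18 p [610.2 -33.1 222.5] F [-2.4 -0.2  1.2] w 9.5 g 50.0 z [ 0.149 -0.    -0.989] x [0.007 1.    0.001] j [ 29.  20. -38. 101.  16.  55. -15.]
slope 2.01 far x 120.1 z 171.3  zstop 175.5
```

```bash
python3 -m creep '[{"fingers":2,"linear":[0,3,0.4],"twist":[0,0,0]},{"fingers":2,"linear":[0,6,0.9],"twist":[0,0,0]},{"fingers":2,"linear":[0,9,1.4],"twist":[-0.001,0,0]},{"fingers":2,"linear":[0,11,1.7],"twist":[-0.001,0,0]},{"fingers":2,"linear":[0,13,2.1],"twist":[-0.001,0,0]},{"fingers":2,"linear":[0,15,2.4],"twist":[-0.001,0,0]}]' >/dev/null; python3 -c "
from h import *
rep()"
```

```text
t 10.68 p [625.2 -33.2 222.2] F [-1.2 -0.3 -1.9] w 9.7 g 50.0 z [ 0.149 -0.    -0.989] x [0.007 1.    0.001] j [ 28.  22. -37.  99.  17.  55. -16.]
slope 1.95 far x 135.2 z 171.2  zstop 175.8
```

```bash
python3 -m creep '[{"fingers":2,"linear":[0,1,0.3],"twist":[0,0,0]},{"fingers":2,"linear":[0,2,0.5],"twist":[0,0,0]},{"fingers":2,"linear":[0,3,0.7],"twist":[0,0,0]},{"fingers":2,"linear":[0,4,0.9],"twist":[0,0,0]},{"fingers":2,"linear":[0,5,1.1],"twist":[0,0,0]},{"fingers":2,"linear":[0,6,1.3],"twist":[0,0,0]},{"fingers":2,"linear":[0,7,1.5],"twist":[0,0,0]},{"fingers":2,"linear":[0,8,1.7],"twist":[0,0,0]}]' >/dev/null; python3 -c "
from h import *
rep()"
```

```text
t 11.35 p [633.3 -33.3 222. ] F [ 0.8 -0.5 -2.2] w 8.9 g 50.0 z [ 0.15  -0.    -0.989] x [0.007 1.    0.001] j [ 27.  22. -37.  98.  17.  56. -16.]
slope 1.94 far x 143.3 z 171.1  zstop 175.9
```

```bash
python3 -m creep '[{"fingers":2,"linear":[0,1,0.4],"twist":[0,0,0]},{"fingers":2,"linear":[0,2,0.8],"twist":[0,0,0]},{"fingers":2,"linear":[0,3,1.2],"twist":[0,0,0]},{"fingers":2,"linear":[0,3,1.2],"twist":[0,0,0]}]' >/dev/null; python3 -c "
from h import *
rep()";  python3 -m creep '[{"fingers":2,"linear":[0,1,0.2],"twist":[0,0,0]},{"fingers":2,"linear":[0,2,0.4],"twist":[0,0,0]},{"fingers":2,"linear":[0,2,0.4],"twist":[0,0,0]}]' >/dev/null; python3 -c "
from h import *
rep()"
```

```text
t 11.68 p [636.5 -33.2 221.3] F [ 0.3 -0.4 -2.1] w 9.3 g 50.0 z [ 0.15  -0.    -0.989] x [0.007 1.    0.001] j [ 27.  23. -37.  98.  17.  56. -16.]
slope 1.93 far x 146.6 z 170.3  zstop 175.3
t 11.93 p [638.3 -33.2 221.2] F [-0.4  0.2 -1.3] w 9.4 g 50.0 z [ 0.149 -0.    -0.989] x [0.007 1.    0.001] j [ 27.  23. -37.  98.  17.  56. -16.]
slope 1.97 far x 148.3 z 170.1  zstop 175.2
```

```bash
python3 -m creep '[{"fingers":2,"linear":[0,1,0.3],"twist":[0,0,0]},{"fingers":2,"linear":[0,2,0.6],"twist":[0,0,0]},{"fingers":2,"linear":[0,2,0.6],"twist":[0,0,0]}]' >/dev/null; python3 -c "
from h import *
rep()";  python3 -m creep '[{"fingers":2,"linear":[0,1,0.2],"twist":[0,0,0]},{"fingers":2,"linear":[0,2,0.4],"twist":[0,0,0]},{"fingers":2,"linear":[0,2,0.4],"twist":[0,0,0]}]' >/dev/null; python3 -c "
from h import *
rep()"
```

```text
t 12.18 p [638.3 -33.2 220.4] F [-6.3 -0.7  1.2] w 9.5 g 50.0 z [ 0.145 -0.001 -0.99 ] x [0.007 1.    0.   ] j [ 27.  23. -37.  98.  18.  56. -16.]
slope 2.24 far x 148.0 z 168.5  zstop 174.3
t 12.43 p [638.2 -33.2 219.8] F [-12.6   0.3   4.9] w 9.2 g 50.1 z [ 0.14  -0.002 -0.99 ] x [ 0.007  1.    -0.001] j [ 27.  23. -37.  97.  18.  57. -16.]
slope 2.52 far x 147.7 z 167.1  zstop 173.6
```

```bash
python3 -m creep '[{"fingers":2,"linear":[0,-1,-0.5],"twist":[0,0,0]},{"fingers":2,"linear":[0,-2.4,-0.8],"twist":[0,0,0]},{"fingers":2,"linear":[0,-2.4,-0.8],"twist":[0,0,0]}]' >/dev/null; python3 -c "
from h import *
rep();tgt(X0+148.5,172.5,1);tgt(X0+148.5,170,0)"
```

```text
t 12.68 p [638.5 -33.2 221. ] F [-5.6  0.2  0.4] w 9.7 g 50.0 z [ 0.147 -0.001 -0.989] x [0.007 1.    0.   ] j [ 27.  23. -37.  98.  18.  56. -16.]
slope 2.12 far x 148.4 z 169.5  zstop 175.0
lin [-0.8, -1.3, 2.9] tw [-0.019, -0.001, 0.002]
lin [-0.8, -2.5, 5.7] tw [-0.037, -0.001, 0.002]
```

```bash
python3 -m creep '[{"fingers":2,"linear":[0,-0.3,0.7],"twist":[-0.005,0,0]},{"fingers":2,"linear":[0,-0.6,1.4],"twist":[-0.01,0,0]},{"fingers":2,"linear":[0,-1,2.2],"twist":[-0.015,0,0]},{"fingers":2,"linear":[0,-1.3,2.9],"twist":[-0.019,0,0]},{"fingers":2,"linear":[0,-1.3,2.9],"twist":[-0.019,0,0]}]' >/dev/null; python3 -c "
from h import *
rep();tgt(X0+148.5,170,0)"
```

```text
t 13.1 p [637.5 -33.2 217.6] F [-6.3 -0.3  0.1] w 9.5 g 50.0 z [ 0.165 -0.001 -0.986] x [0.007 1.    0.   ] j [ 27.  23. -37.  99.  18.  54. -16.]
slope 1.05 far x 148.3 z 169.3  zstop 172.0
lin [-0.8, -1.1, 2.4] tw [-0.018, -0.001, 0.002]
```

```bash
python3 -m creep '[{"fingers":2,"linear":[0,-0.4,0.7],"twist":[-0.005,0,0]},{"fingers":2,"linear":[0,-0.8,1.4],"twist":[-0.01,0,0]},{"fingers":2,"linear":[0,-1.1,2.0],"twist":[-0.015,0,0]},{"fingers":2,"linear":[0,-1.4,2.4],"twist":[-0.018,0,0]},{"fingers":2,"linear":[0,-1.4,2.4],"twist":[-0.018,0,0]}]' >/dev/null; python3 -c "
from h import *
rep()"
```

```text
t 13.52 p [637.2 -33.2 215.9] F [-4.9  0.   3.6] w 9.2 g 50.1 z [ 0.184 -0.001 -0.983] x [0.008 1.    0.   ] j [ 27.  22. -37. 100.  18.  53. -16.]
slope -0.08 far x 148.9 z 171.1  zstop 170.9
```

```bash
python3 -m creep '[{"fingers":2,"linear":[0,-0.8,-0.3],"twist":[0,0,0]},{"fingers":2,"linear":[0,-1.3,-0.5],"twist":[0,0,0]},{"fingers":2,"linear":[0,-1.3,-0.5],"twist":[0,0,0]}]' >/dev/null; python3 -c "
from h import *
rep()"; python3 -m creep '[{"fingers":15,"linear":[0,-1.3,-0.5],"twist":[0,0,0]},{"fingers":30,"linear":[0,-1.3,-0.5],"twist":[0,0,0]},{"fingers":50,"linear":[0,-1.3,-0.5],"twist":[0,0,0]},{"fingers":50,"linear":[0,-1.3,-0.5],"twist":[0,0,0]},{"fingers":50,"linear":[0,-1.3,-0.5],"twist":[0,0,0]},{"fingers":50,"linear":[0,-1.3,-0.5],"twist":[0,0,0]}]' >/dev/null; python3 -c "
from h import *
rep(); snap('wrist','w4')
cv2.imwrite('pics/c4.png',cv2.imread('pics/w4.png'))"
```

```text
t 13.77 p [637.  -33.2 215.9] F [-0.8  0.7 -1. ] w 9.7 g 50.1 z [ 0.187 -0.    -0.982] x [0.007 1.    0.001] j [ 27.  22. -37. 100.  18.  52. -16.]
slope -0.21 far x 148.8 z 171.5  zstop 170.9
t 14.27 p [635.7 -33.2 216.3] F [ 0.6 -0.6 -0.5] w 40.2 g 0.0 z [ 0.187 -0.001 -0.982] x [0.007 1.    0.001] j [ 28.  22. -37. 100.  18.  52. -16.]
slope -0.21 far x 147.5 z 171.9  zstop 171.4
```

View pics/c4.png

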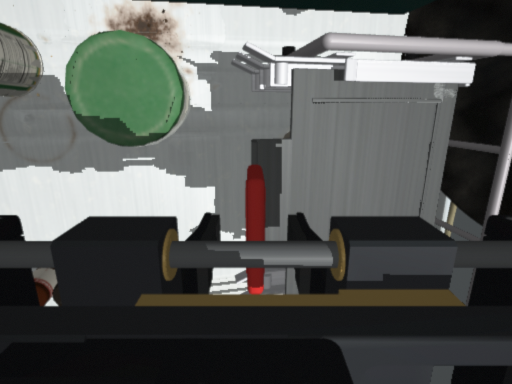

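The fingers are open around the grip at (256,225), and the left shoulder is at about (290,140), just past the stop. I withdraw along the tool axis and then check.

```bash
python3 -m creep '[{"fingers":50,"linear":[0,0,-8],"twist":[0,0,0]},{"fingers":50,"linear":[0,0,-25],"twist":[0,0,0]},{"fingers":50,"linear":[0,0,-50],"twist":[0,0,0]},{"fingers":50,"linear":[0,0,-80],"twist":[0,0,0]},{"fingers":50,"linear":[0,-20,-110],"twist":[0,0,0]},{"fingers":50,"linear":[0,-40,-125],"twist":[0,0,0]},{"fingers":50,"linear":[0,-50,-125],"twist":[0,0,0]},{"fingers":50,"linear":[0,-50,-125],"twist":[0,0,0]}]' >/dev/null; python3 -c "
from h import *
show()
for n in('wrist','top','scene'):
    snap(n,'f_'+n); p,ok,im=pts('f_'+n); x,y,z=p[ok].T; I=im[ok].astype(int)
    m=(I.max(1)<130)&(np.ptp(I,axis=1)<25)&(abs(z-174)<8)&(x>690)&(x<795)&(abs(y+37)<80)
    A=np.c_[x[m]-740,y[m]+37,np.ones(m.sum())]; c=np.linalg.lstsq(A,z[m],rcond=None)[0]; r=z[m]-A@c; k=abs(r)<3; c=np.linalg.lstsq(A[k],z[m][k],rcond=None)[0]; print(n,m.sum(),'slopes rad',c[:2].round(4),'z',c[2].round(1))
    g=(I[:,1]>I[:,0]*1.4)&(z>120)&(z<145)&(x>640)&(x<820)&(y<60); print('cap',g.sum(),np.median(np.c_[x,y,z][g],0) if g.any() else '')
a=cv2.imread('pics/f_top.png')[60:230,145:285];b=cv2.imread('pics/f_wrist.png')
cv2.imwrite('pics/c5.png',cv2.hconcat([cv2.resize(a,(314,384)),cv2.resize(b,(486,384))]))"
```

```text
t 14.98 p [561.5 -32.7 330.5] F [ 0.5 -0.8 -0. ] w 49.6 g 0.0 z [ 0.187 -0.003 -0.982] x [ 0.008  1.    -0.002] j [ 35.   9. -40. 100.   8.  63.  -8.]
wrist 8859 slopes rad [0.0013 0.0012] z 174.7
cap 0 
top 3088 slopes rad [ 0.0012 -0.0007] z 173.3
cap 0 
scene 1776 slopes rad [ 0.0002 -0.0002] z 174.0
cap 114 [ 754.21752668 -856.16506344  132.32783851]
```

View pics/c5.png

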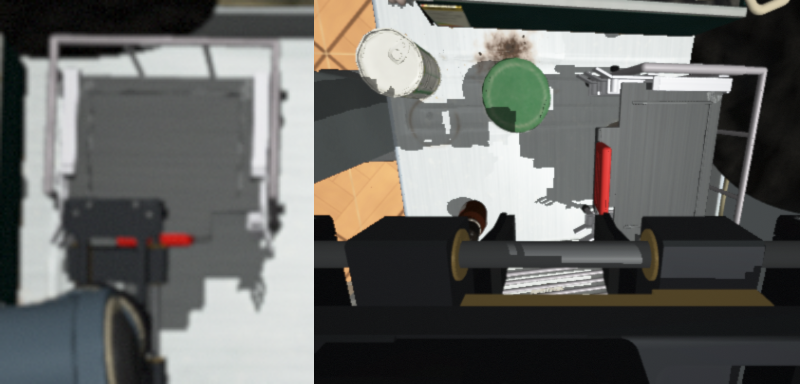

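The sheet lies flat in the top runners, with slopes around 0.001 rad and its underside at about 170 mm. It is behind the stops, and the gripper is clear. I'm handing it in.

```bash
python3 -c "
from plant import *
print(job_done())"
```

```text
the job is handed in; nothing more can be done
None
```

The baking sheet is home on the top runners above the coffee jar, flat behind the front stops and released. The job was handed in at about 15 s; no verdict was returned.

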